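# Set out the spring and bearing job in colour-coded trays

### The arm

A 6-joint arm with a two-finger parallel gripper is mounted at the origin on a cart in front of the work surface, level with it; the furniture and walls round the work are solid. World frame = base frame: x ahead of the robot, y to its left, z up, the work surface at z = 0. Lengths are in mm, angles in rad, forces in N, time in s.
With the tool pointing down it reaches from about 400 to 825 mm from the base axis. Payload 7 kg.
Tool frame: the origin (TCP) lies at the very end of the fingers, on their centre line; the grasp point (between the pads) lies 19 mm behind it; z points along the fingers, y is the line along which they close (so a half turn about z gives the same grasp; the last joint's range is limited). The gripper opens to 88 mm and grips with 3 to 60 N. Pads are 19 mm wide; open, the fingers measure 130 mm over their backs; the gripper's body (78 mm by 193 mm) begins 47 mm behind the grasp point.
Start: joints at [1.536, 0.359, 0.012, 0, -1.224, -0.288], TCP at [214.134, 640.111, 226.561] pointing down, gripper open.
Joint ranges: [-3.07, 3.07], [-1.43, 2.12], [-1.02, 1.25], [-3.03, 1.67], [-3.05, -0], [-3.03, 3.03]. Speed limits (rad/s): [2.39, 2.39, 3.01, 3.14, 3.14, 3.14].

### API

Orientations are given as a unit quaternion [x, y, z, w].
In Python, from plant import bot gives the robot as it stands. Calls block until the motion is done:
- bot.move_ptp(position, orientation): joint-space move of the TCP to a pose.
- bot.line_to(position, velocity=150, ori=None): straight line of the TCP; ori=None keeps the orientation; velocity is the mean speed in mm/s.
- bot.move_joints(angles): joint-space move.
- bot.move_gripper(opening, force=None): finger opening in mm; force is the grip in N (None keeps the last); returns when the fingers have stopped.
- bot.pause(seconds).
- bot.solve_ik(position, orientation): joint angles nearest the present ones, or None.
- bot.read_state(): the state.
- bot.camera(name): name is "scene" or "side" or "wrist"; returns the picture (420x560x3 uint8, red, green, blue); there is no depth.
- bot.get_calibration(name): a dict with "fx", "fy", "cx", "cy" (pixels), "view" (4x4, takes a point from world to camera coordinates); the wrist camera has in their place "T_tool_cam" (4x4, takes a point from camera to tool coordinates, whose origin is the TCP and whose axes are the flange's). Camera axes: x right, y up, looking along -z (the intrinsics and any distortion apply to the point x, -y, -z); pixel columns grow to the right and rows downward; lengths in mm; the calibration is good to about 2 mm. A picture is of the moment at which its call begins: read the wrist's pose just before it. get_calibration takes no time and is no camera call.
A pose or a line that the arm cannot do raises bot.Unreachable and nothing moves.
- bot.close_job(): hands the job in; it is judged then, once.
The state is a dict: "t": time; "joint_pos": joint angles; "qvel": joint speeds; "tau": joint torques, N m; "tcp_pos": TCP position; "eef_rot": TCP orientation; "contact_force": force on the tool from outside, world axes, zero at the start; "moment": the same for the moment, N m; "width": finger opening in mm; "finger_force": force on a finger pad.
Only numpy, scipy, OpenCV 4.12 (cv2) and the standard library are available. Lean on these libraries where they do the work, as an engineer would, in place of code of your own. Each camera call takes 0.05 s, during which the arm holds its last target. There are 200 camera calls.

### The job

Set out the parts for the next rebuild: stand one valve spring in the middle of each of the two red trays and lay the ball bearing flat in the middle of the blue tray. Last of all, when those three are in place, lift the bearing driver out of its black holder and stand it upright in the middle of the yellow tray. Leave the roll of black tape where it lies.

Things in the scene. Friction and masses are not known exactly. Their poses are not given: they have to be found in the camera images.
- spring_a: grey steel coil valve spring standing upright, 30 mm diameter, 42 mm tall, loose, 0.05 kg. Origin at the centre of its underside, z up. The two springs are alike and interchangeable
- spring_b: grey steel coil valve spring standing upright, 30 mm diameter, 42 mm tall, loose, 0.05 kg. Origin at the centre of its underside, z up. The two springs are alike and interchangeable
- bearing: ball bearing lying flat: bright steel ring with a black seal ring, 62 mm outside diameter, 16 mm thick, loose, about 0.2 kg. Origin at the centre of its underside, z up
- driver: bearing driver standing in the holder's well: aluminium drum 34 mm diameter and 60 mm tall at the bottom, above it a brass handle 20 mm diameter and 50 mm tall (110 mm overall), loose, 0.15 to 0.31 kg. Origin at the centre of its underside, z (up) along its length. In the holder 10 mm of drum and the whole handle stick out
- driver_block: black holder block, fixed, 66 x 66 mm, 60 mm high, with one round well 37 mm wide and 50 mm deep in the middle of its top. Origin at the centre of its underside, z up; the well's floor is 10 mm above the origin. It stands at the left of the surface; a big open red tool box (0.3 m tall) fills the back left corner, beyond x = 0.6 and left of y = 0: keep arm and gripper clear of it. A piston (66 mm wide, 57 mm tall) and a small tin stand just in front of that box
- red_tray_a: red tray, fixed, 90 x 90 mm outside, 81 mm inside; floor 6 mm thick, rim 11 mm high. Origin at the centre of its underside, z up. One of two alike red trays
- red_tray_b: red tray, fixed, 90 x 90 mm outside, 81 mm inside; floor 6 mm thick, rim 11 mm high. Origin at the centre of its underside, z up. One of two alike red trays
- blue_tray: blue tray, fixed, 90 x 90 mm outside, 81 mm inside; floor 6 mm thick, rim 11 mm high. Origin at the centre of its underside, z up
- yellow_tray: yellow tray, fixed, 90 x 90 mm outside, 81 mm inside; floor 6 mm thick, rim 11 mm high. Origin at the centre of its underside, z up
- tape_roll: roll of black tape with a pale cardboard core, lying flat, 58 mm diameter, 19 mm tall, loose; not part of the job. Origin at the centre of its underside, z up
Mind the look-alikes: they are no part of the job. What is shaped like the bearing but pink is not meant.

How it is judged:
By the outcome, as a careful person would: the job done as asked, in the order asked, and still so for the second after the job is handed in, with the robot touching nothing.
It also fails if it takes over 120 s, if anything falls off the work surface, if the arm or the gripper's body presses on something with over 40 N, if the wrist force passes 120 N, or if a joint passes its speed limit or range.

## Working session

There is one attempt and no reset: what is moved stays moved. The work goes in short steps, each a Python script; the robot and the scene stay as the last script left them, time stands still between calls to the robot, and variables do not carry over. Pictures are saved under pics/ and viewed, at most 14 in all, crops included, and the job is handed in when it is done.

```bash
ls; mkdir -p pics; python3 - <<'E'
from plant import bot
import cv2,numpy as np
for n in("scene","side"):
    cv2.imwrite(f"pics/{n}0.png",bot.camera(n)[:,:,::-1]); c=bot.get_calibration(n); print(n,{k:(np.round(v,3).tolist()) for k,v in c.items()})
print({k:np.round(v,3).tolist() for k,v in bot.get_calibration("wrist").items()})
print(bot.read_state())
E
```

```text
pics
scene {'fx': 451.953, 'fy': 451.953, 'cx': 280.244, 'cy': 207.21, 'view': [[0.54, -0.842, 0.004, -286.062], [0.567, 0.367, 0.738, -329.401], [-0.623, -0.396, 0.675, -774.887], [0.0, 0.0, 0.0, 1.0]]}
side {'fx': 497.887, 'fy': 497.887, 'cx': 265.878, 'cy': 199.289, 'view': [[0.983, -0.181, 0.012, -517.463], [0.11, 0.65, 0.752, -92.398], [-0.144, -0.738, 0.659, -1329.187], [0.0, 0.0, 0.0, 1.0]]}
{'fx': 316.227, 'fy': 316.227, 'cx': 277.221, 'cy': 210.368, 'T_tool_cam': [[0.001, 0.957, 0.29, 79.489], [1.0, -0.001, -0.0, 0.945], [-0.0, 0.29, -0.957, -158.444], [0.0, 0.0, 0.0, 1.0]]}
{'t': 0.1, 'joint_pos': array([ 1.53609155e+00,  3.59341344e-01,  1.11579530e-02, -2.91063612e-04,
       -1.22408820e+00, -2.88111783e-01]), 'qvel': array([ 7.45321474e-04, -1.36358119e-03,  3.09971581e-03,  4.32040622e-04,
       -9.52178220e-05, -7.61947938e-04]), 'tau': array([-1.81262749e-03, -5.84164453e+01,  2.93752706e+01,  7.01553762e+00,
        1.02072197e-02, -4.91298556e-05]), 'tcp_pos': array([214.02229038, 639.7208919 , 225.70590311]), 'eef_rot': array([ 9.86993698e-01, -1.60757202e-01, -4.25282530e-05,  7.49008504e-04]), 'contact_force': array([-0.22384879,  0.09084268, -0.4909997 ]), 'moment': array([-0.02072867,  0.02881075,  0.0385248 ]), 'finger_force': 0.0, 'width': 87.71296110623001}
```

View pics/scene0.png

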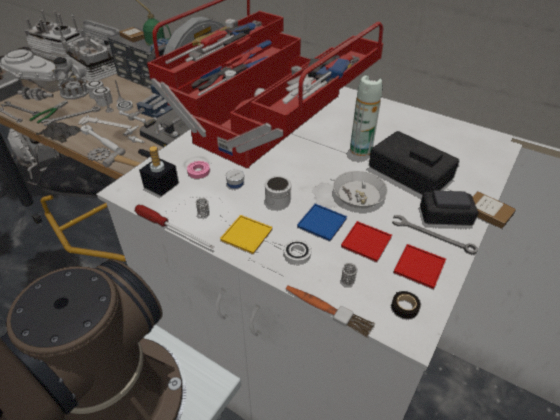

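View pics/side0.png

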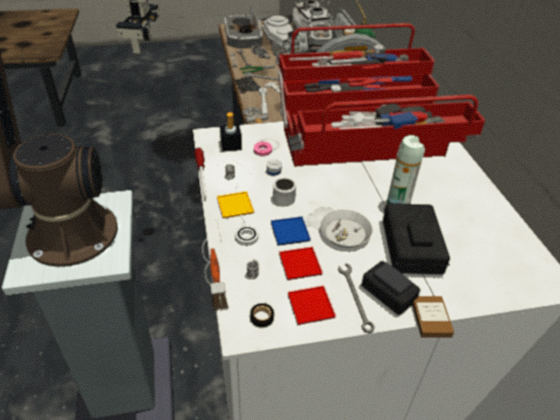

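Scene view: springs at (202,208) and (349,273), bearing (297,252), driver (155,160). The trays are yellow (246,234), blue (322,221), red (367,240) and (419,265), with tape at (405,303) and the pink ring at (199,168). The side view shows the same items. I'll locate the trays by mask and the loose parts by ray.

```bash
cat > h.py <<'E'
import numpy as np,cv2
from plant import bot
from scipy.spatial.transform import Rotation as R
def cam(n):
    s=bot.read_state(); c=bot.get_calibration(n); im=bot.camera(n)
    if n=="wrist":
        T=np.eye(4);T[:3,:3]=R.from_quat(s["eef_rot"]).as_matrix();T[:3,3]=s["tcp_pos"]
        C=T@np.array(c["T_tool_cam"])
    else: C=np.linalg.inv(np.array(c["view"]))
    return im,(c["fx"],c["fy"],c["cx"],c["cy"],C)
def ray(K,px):
    d=np.array([(px[0]-K[2])/K[0],-(px[1]-K[3])/K[1],-1.]); d=K[4][:3,:3]@d
    return K[4][:3,3],d/np.linalg.norm(d)
def onz(K,px,z):
    o,d=ray(K,px); return o+d*(z-o[2])/d[2]
def proj(K,p):
    q=np.linalg.inv(K[4])@np.append(p,1); return np.array([K[2]-K[0]*q[0]/q[2],K[3]+K[1]*q[1]/q[2]])
def tri(K1,a,K2,b):
    o1,d1=ray(K1,a);o2,d2=ray(K2,b); A=np.c_[d1,-d2]; t=np.linalg.lstsq(A,o2-o1,rcond=None)[0]
    p,q=o1+t[0]*d1,o2+t[1]*d2; return (p+q)/2,np.linalg.norm(p-q)
def masks(im):
    h=cv2.cvtColor(im,cv2.COLOR_RGB2HSV); H,S,V=cv2.split(h)
    return {"yellow":(H>18)&(H<34)&(S>150)&(V>120),"blue":(H>100)&(H<125)&(S>140)&(V>70),"red":((H<6)|(H>174))&(S>180)&(V>120)}
def blobs(m,lo,hi):
    c,_=cv2.findContours(m.astype(np.uint8)*255,cv2.RETR_EXTERNAL,cv2.CHAIN_APPROX_NONE)
    return [k for k in c if lo<cv2.contourArea(k)<hi]
def quat(yaw):  # tool down, closing axis (tool y) at angle yaw from world x
    y=np.array([np.cos(yaw),np.sin(yaw),0]);z=np.array([0,0,-1.]);return R.from_matrix(np.c_[np.cross(y,z),y,z]).as_quat()
E
python3 - <<'E'
from h import *
np.set_printoptions(precision=1,suppress=True)
Ks={}
for n in("scene","side"):
    im,K=cam(n);Ks[n]=K
    for k,m in masks(im).items():
        for c in blobs(m,300,3000):
            M=cv2.moments(c);p=(M["m10"]/M["m00"],M["m01"]/M["m00"])
            w=np.array([onz(K,q[0],9)[:2] for q in c],np.float32)
            r=cv2.minAreaRect(w)
            print(n,k,np.array(p),onz(K,p,8),"rect",np.array(r[0]),np.array(r[1]),round(r[2],1))
a={"spr1":((202,208),(230,171)),"spr2":((349,273),(252,269)),"bearing":((297,252),(246,236)),"drivertop":((154.5,150),(230,114.5)),"tape":((405,303),(262,315)),"pink":((199,168),(263,148)),"piston":((278,191),(285,191))}
for k,(p,q) in a.items(): print(k,*tri(Ks["scene"],p,Ks["side"],q))
E
```

```text
scene yellow [246.  233.6] [438.5  36.2   8. ] rect [439.   36.6] [93.3 90.1] 4.7
scene yellow [ 78.2 236.5] [219.7 357.2   8. ] rect [228.3 351.2] [226.7 135.6] 60.0
scene blue [321.8 221.6] [570.  -93.1   8. ] rect [570.7 -92.8] [91.1 87.6] 1.1
scene red [419.6 265.3] [ 566.  -338.9    8. ] rect [ 567.5 -338.4] [88.1 85.3] 2.8
scene red [366.3 240.5] [ 570.9 -209.5    8. ] rect [ 572.5 -208.9] [87.9 87. ] 1.9
side yellow [234.8 204.2] [442.9  36.1   8. ] rect [442.9  36.4] [88.4 94.1] 4.8
side blue [289.8 230.5] [574.3 -93.6   8. ] rect [574.3 -93.1] [86.4 89.1] 0.5
side red [310.7 304.7] [ 569.2 -340.     8. ] rect [ 569.3 -339.1] [87.4 89.1] 2.8
side red [299.8 262.8] [ 574.1 -210.3    8. ] rect [ 574.  -209.4] [86.8 89.6] 1.6
spr1 [446.8 176.   16.4] 4.917163479966268
spr2 [ 450.5 -222.9   23.5] 0.12024745682370845
bearing [455.3 -92.7   6.4] 0.3226417622321246
drivertop [470.8 334.7 115.3] 6.486471131071686
tape [ 453.1 -348.8    8.9] 0.9470404483157814
pink [569.9 289.7  10.3] 0.23264167467851532
piston [589.7  45.3  27.6] 1.8583229001764792
```

```bash
cat > tour.py <<'E'
from h import *
import pickle
np.set_printoptions(precision=2,suppress=True)
Y=np.pi/2
P={"spr1":(529,174),"yellow":(520,36),"bearing":(534,-93),"spr2":(529,-223),"redb":(648,-339),"reda":(651,-209),"blue":(651,-93)}
for k,p in P.items():
    for yaw in(Y,-Y): print(k,yaw>0,bot.solve_ik([*p,200],quat(yaw)))
print(bot.solve_ik([470,335,76],quat(Y)),bot.solve_ik([470,335,76],quat(-Y)))
E
python3 tour.py
```

```text
spr1 True [ 0.67  0.18 -0.29  0.   -1.1  -2.24]
spr1 False [ 0.67  0.18 -0.29  0.   -1.1   0.9 ]
yellow True [ 0.45  0.13 -0.36  0.   -1.08 -2.02]
yellow False [ 0.45  0.13 -0.36  0.   -1.08  1.12]
bearing True [ 0.19  0.16 -0.32  0.   -1.09 -1.76]
bearing False [ 0.19  0.16 -0.32  0.   -1.09  1.38]
spr2 True [-0.06  0.21 -0.25  0.   -1.1  -1.51]
spr2 False [-0.06  0.21 -0.25  0.   -1.1   1.63]
redb True [-0.22  0.47  0.12  0.   -1.22 -1.35]
redb False [-0.22  0.47  0.12  0.   -1.22  1.79]
reda True [-0.03  0.39 -0.    0.   -1.18 -1.54]
reda False [-0.03  0.39 -0.    0.   -1.18  1.6 ]
blue True [ 0.15  0.35 -0.07  0.   -1.16 -1.72]
blue False [ 0.15  0.35 -0.07  0.   -1.16  1.42]
[ 0.96  0.34 -0.4   0.   -0.83 -2.53] [ 0.96  0.34 -0.4   0.   -0.83  0.61]
```

```bash
cat > tour2.py <<'E'
from h import *
import pickle
P={"spr1":(529,174),"yellow":(520,36),"bearing":(534,-93),"spr2":(529,-223),"redb":(648,-339),"reda":(651,-209),"blue":(651,-93)}
_,K=cam("side"); print("can",onz(K,(400,206),0))
D={}
for k,p in P.items():
    bot.move_ptp([*p,200],quat(np.pi/2)); bot.pause(.3); D[k]=cam("wrist")
pickle.dump(D,open("tour.pkl","wb")); s=bot.read_state(); print(s["t"],s["tcp_pos"])
b=[cv2.resize(D[k][0],(400,300)) for k in("spr1","bearing","spr2","redb")]
cv2.imwrite("pics/tour.png",np.vstack([np.hstack(b[:2]),np.hstack(b[2:])])[:,:,::-1])
E
python3 tour2.py
```

```text
can [910.01343574 -41.97574561   0.        ]
8.3167 [650.93577333 -93.87902231 199.85614096]
```

View pics/tour.png

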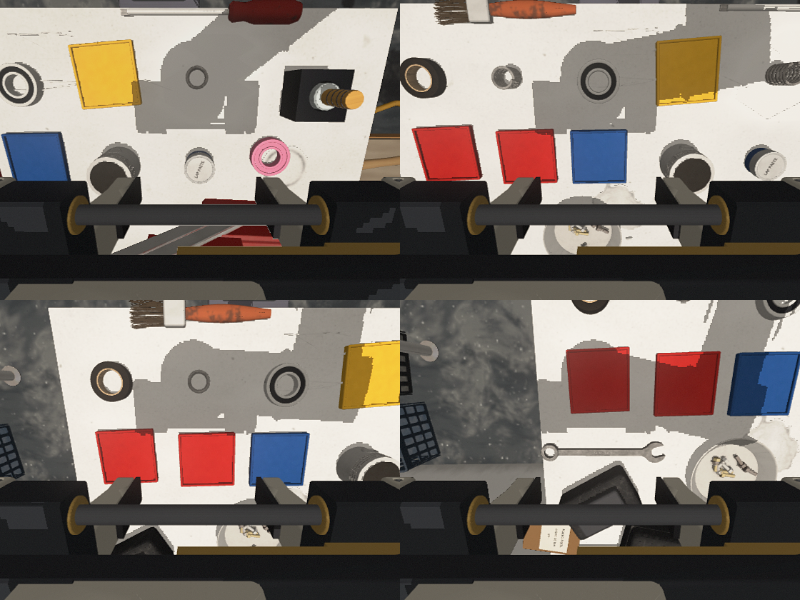

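The wrist views show the springs at about (275,108) and the bearing at about (279,115), both inside the gripper's shadow. The trays are clear.

```bash
cat > meas.py <<'E'
from h import *
import pickle
np.set_printoptions(precision=1,suppress=True)
D=pickle.load(open("tour.pkl","rb"))
col={"yellow":("yellow",(438,36)),"redb":("red",(567,-339)),"reda":("red",(572,-209)),"blue":("blue",(571,-93))}
for k,(c,g) in col.items():
    im,K=D[k]; h=cv2.cvtColor(im,cv2.COLOR_RGB2HSV);H,S,V=cv2.split(h)
    m={"yellow":(H>15)&(H<35)&(S>120),"blue":(H>100)&(H<125)&(S>120),"red":((H<8)|(H>172))&(S>150)}[c]&(V>50)
    for b in blobs(m,4000,9000):
        w=np.array([onz(K,q[0],11)[:2] for q in b],np.float32); r=cv2.minAreaRect(w)
        if np.hypot(r[0][0]-g[0],r[0][1]-g[1])<25: print(k,np.array(r[0]),np.array(r[1]),round(r[2],1))
for k,(g,z,r) in {"spr1":((449,174),42,15),"spr2":((450,-223),42,15),"bearing":((455,-93),16,31)}.items():
    im,K=D[k]; p=proj(K,[*g,z]); R0=int(r*K[0]/(358-z)); x,y=p.round().astype(int); w=R0+14
    gr=cv2.cvtColor(im,cv2.COLOR_RGB2GRAY)[y-w:y+w,x-w:x+w]
    c=cv2.HoughCircles(cv2.GaussianBlur(cv2.resize(gr,None,fx=4,fy=4,interpolation=cv2.INTER_CUBIC),(5,5),1),cv2.HOUGH_GRADIENT_ALT,1.5,20,param1=150,param2=.6,minRadius=8*4,maxRadius=(R0+4)*4)
    print(k,"pred r",R0)
    if c is not None:
        for q in c[0]: px=q[:2]/4-.375+[x-w,y-w]; print("  ",px,q[2]/4,onz(K,px,z))
    cv2.imwrite(f"/tmp/{k}.png",cv2.resize(gr,(250,250),interpolation=cv2.INTER_NEAREST))
cv2.imwrite("pics/crops.png",np.hstack([cv2.imread(f"/tmp/{k}.png") for k in("spr1","spr2","bearing")]))
E
python3 meas.py
```

```text
yellow [442.2  37.4] [90.2 90.3] 4.8
redb [ 569.1 -339. ] [89.5 89. ] 2.6
reda [ 574.3 -209.3] [89.7 89.1] 2.0
blue [576.  -92.2] [84.7 89. ] 1.1
spr1 pred r 15
   [276.  108.1] 11.689638 [445.1 171.9  42. ]
   [276.  108.1] 16.276424 [445.1 171.9  42. ]
spr2 pred r 15
   [277.9 115.9] 15.394528 [ 452.6 -222.9   42. ]
   [277.9 115.9] 10.360214 [ 452.6 -222.9   42. ]
bearing pred r 28
   [276.9 113. ] 25.731768 [454.6 -93.9  16. ]
   [276.9 113. ] 15.301331 [454.6 -93.9  16. ]
   [276.9 113. ] 30.679266 [454.6 -93.9  16. ]
   [276.9 113. ] 18.538887 [454.6 -93.9  16. ]
   [276.9 113. ] 13.342707 [454.6 -93.9  16. ]
```

View pics/crops.png

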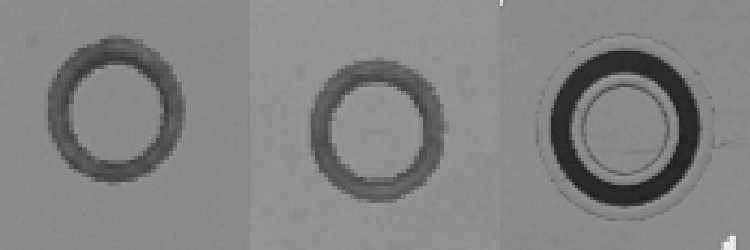

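Circle radii match and the measurements agree, so I'll start with spring 2 into red tray a.

```bash
cat >> h.py <<'E'
Q=quat(np.pi/2)
def st(tag):
    s=bot.read_state(); print(tag,"t",round(s["t"],1),"w",round(s["width"],1),"ff",round(s["finger_force"],1),"F",np.round(s["contact_force"],1),"tcp",np.round(s["tcp_pos"],1))
def pick(xy,z,pre,force,up=110):
    bot.move_ptp([*xy,up],Q); bot.move_gripper(pre); bot.line_to([*xy,z],120); bot.pause(.2); st("at")
    bot.move_gripper(0,force); st("grip"); bot.line_to([*xy,up],150); bot.pause(.1); st("lift")
def place(xy,z,rel,up=110):
    bot.move_ptp([*xy,up],Q); bot.line_to([*xy,z+15],150); bot.line_to([*xy,z],30); bot.pause(.3); st("down")
    bot.move_gripper(rel); bot.pause(.2); bot.line_to([*xy,up],120); st("up")
E
python3 - <<'E'
from h import *
pick((452.3,-222.9),9,60,15); place((574.1,-209.3),15.5,43)
cv2.imwrite("pics/s1.png",bot.camera("scene")[180:330,180:480,::-1])
E
```

```text
at t 11.2 w 59.9 ff 0.0 F [ 1.  -0.2 -0.6] tcp [ 452.8 -223.     9.7]
grip t 11.8 w 30.4 ff 15.0 F [0.5 0.4 0.5] tcp [ 452.3 -222.9    9. ]
lift t 12.7 w 30.5 ff 15.0 F [ 0.4 -0.7 -1.6] tcp [ 451.5 -222.8  108.8]
down t 14.9 w 30.2 ff 15.0 F [-1.1  0.   0. ] tcp [ 574.1 -209.3   15.5]
up t 16.6 w 43.3 ff 0.0 F [-0.1  0.1 -0.4] tcp [ 573.5 -209.2  109.2]
```

View pics/s1.png

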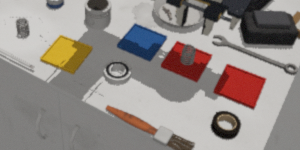

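Spring 2 stands in the middle of red tray a (crop about (187,57)). Next come spring 1, then the bearing.

```bash
python3 - <<'E'
from h import *
pick((445.1,172),9,60,15); place((569.1,-339),15.5,43)
pick((454.6,-93.9),7.5,84,30); place((574.3,-92.7),14,76,up=200)
import pickle
bot.move_ptp([651,-150,200],Q); bot.pause(.3); w=cam("wrist"); pickle.dump(w,open("w2.pkl","wb")); st("end")
cv2.imwrite("pics/s2.png",w[0][:,:,::-1])
E
```

```text
at t 19.9 w 59.9 ff 0.0 F [0.4 0.1 0.7] tcp [445.5 172.4   9.7]
grip t 20.5 w 30.0 ff 15.0 F [0.6 0.1 1. ] tcp [445.1 172.    9. ]
lift t 21.4 w 30.1 ff 15.0 F [ 0.2  0.5 -0.9] tcp [444.5 171.5 108.9]
down t 24.9 w 30.3 ff 15.0 F [-0.4  0.7 -1.7] tcp [ 569.1 -339.    15.5]
up t 26.6 w 42.9 ff 0.0 F [ 0.2 -0.7 -1.3] tcp [ 568.5 -338.7  109.1]
at t 29.7 w 84.2 ff 0.0 F [ 0.1  0.4 -0.3] tcp [455.1 -93.8   8.1]
grip t 30.2 w 60.1 ff 30.0 F [-1.3  2.2  1.9] tcp [454.7 -93.8   7.6]
lift t 31.2 w 59.9 ff 30.0 F [ 0.3  0.3 -2.3] tcp [453.7 -94.  108.8]
down t 34.0 w 60.4 ff 30.0 F [-0.5 -0.  -2.5] tcp [574.3 -92.7  14. ]
up t 36.5 w 76.0 ff 0.0 F [ 0.5 -0.7  0.6] tcp [573.9 -92.7 199.2]
end t 37.3 w 76.3 ff 0.0 F [-0.1 -0.4 -0.7] tcp [ 650.8 -149.5  200.6]
```

View pics/s2.png

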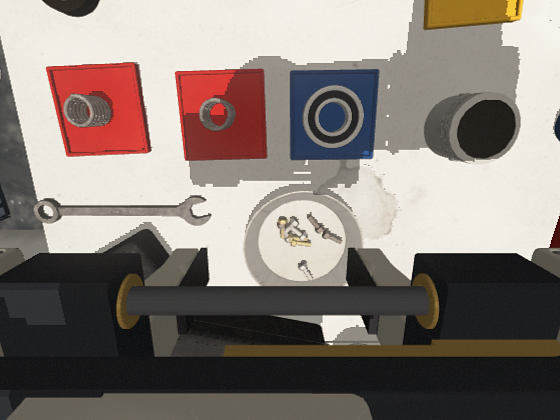

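Springs stand in both red trays ((88,110) and (217,113)), and the bearing lies flat in the blue tray at (333,116). Next I'll look at the driver.

```bash
python3 - <<'E'
from h import *
import pickle
im,K=pickle.load(open("w2.pkl","rb")); print("bearing",onz(K,(333,116.5),22))
bot.move_ptp([480,-50,200],Q); bot.line_to([480,150,210],250); bot.line_to([480,335,215],250); bot.pause(.3)
w=cam("wrist"); pickle.dump(w,open("w3.pkl","wb")); st("end")
print(proj(w[1],[471,335,120]),proj(w[1],[471,335,70]))
cv2.imwrite("pics/d.png",w[0][:,:,::-1])
E
```

```text
bearing [574.58600956 -93.68832417  22.        ]
end t 40.3 w 75.7 ff 0.0 F [0.8 0.3 0.1] tcp [480.1 334.4 215.3]
[279.55070845 200.94374427] [279.16603325 187.70321829]
```

View pics/d.png

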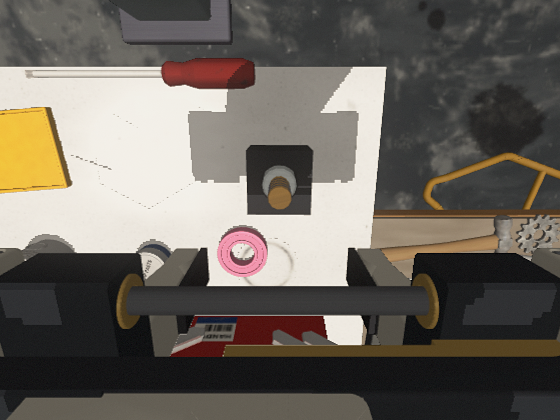

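The brass handle top is at about (280,194), the drum top at about (279,184), and the block spans (247..313, 145..215).

```bash
python3 - <<'E'
from h import *
import pickle
im,K=pickle.load(open("w3.pkl","rb"))
H,S,V=cv2.split(cv2.cvtColor(im,cv2.COLOR_RGB2HSV)); m=(H>8)&(H<30)&(S>100)&(V>50); m[:,:240]=0;m[:,320:]=0;m[225:]=0
c=max(blobs(m,50,5000),key=cv2.contourArea); x,y,w,h=cv2.boundingRect(c); print(x,y,w,h)
px=(x+w/2-.5,y+h-.5-w/2); print(px,onz(K,px,120))
m2=(cv2.cvtColor(im,cv2.COLOR_RGB2GRAY)>75)|m; m2[:148]=0;m2[212:]=0;m2[:,:252]=0;m2[:,308:]=0
c=max(blobs(m2,50,5000),key=cv2.contourArea); x,y,w,h=cv2.boundingRect(c); print(x,y,w,h); px=(x+w/2-.5,y-.5+w/2); print("drum",px,onz(K,px,70))
b=im[135:225,235:325]; cv2.imwrite("pics/d2.png",cv2.resize(b,(540,540),interpolation=cv2.INTER_NEAREST)[:,:,::-1])
E
```

```text
268 185 23 24
(279.0, 197.0) [467.62170935 334.53535469 120.        ]
262 166 35 44
drum (279.0, 183.0) [466.2986478 334.8269419  70.       ]
```

View pics/d2.png

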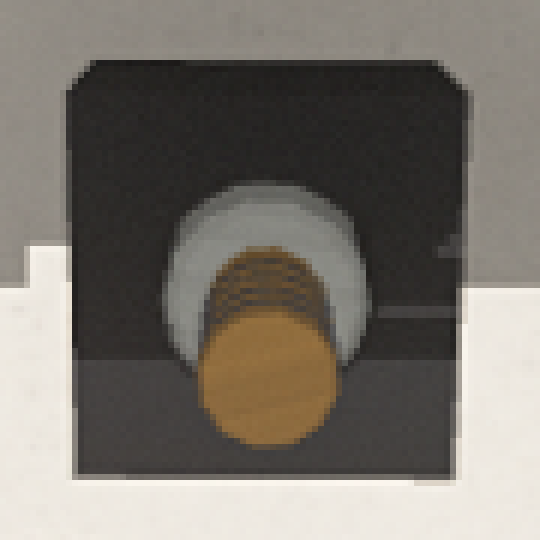

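The driver stands upright at about (467,334.6), with both heights agreeing. I'll grip the handle and lift slowly.

```bash
python3 - <<'E'
from h import *
x,y=467,334.7
bot.line_to([x,y,200],150); bot.move_gripper(50); bot.line_to([x,y,76],100); bot.pause(.2); st("at")
bot.move_gripper(0,45); st("grip")
for z in(90,110,130,160): bot.line_to([x,y,z],60); st("lift")
bot.pause(.3); st("h")
w=cam("side")[0]; cv2.imwrite("pics/l.png",cv2.resize(w[60:180,170:330],(640,480))[:,:,::-1])
E
```

```text
at t 42.9 w 50.0 ff 0.0 F [0.1 0.1 0.4] tcp [467.2 334.9  76.5]
grip t 43.5 w 19.2 ff 45.0 F [ 0.4  0.3 -0.3] tcp [466.9 334.7  75.9]
lift t 43.9 w 19.3 ff 45.0 F [ 0.7 -0.5 -2.2] tcp [467.1 334.8  90.6]
lift t 44.3 w 19.4 ff 45.0 F [ 0.5  0.5 -2.6] tcp [467.  334.7 110.4]
lift t 44.8 w 19.4 ff 45.0 F [-0.1  0.1 -2.3] tcp [467.  334.7 130.3]
lift t 45.5 w 19.3 ff 45.0 F [ 0.4  0.6 -2.7] tcp [466.9 334.7 160.1]
h t 45.8 w 19.5 ff 45.0 F [-0.4  0.4 -2.6] tcp [466.9 334.6 159.7]
```

View pics/l.png

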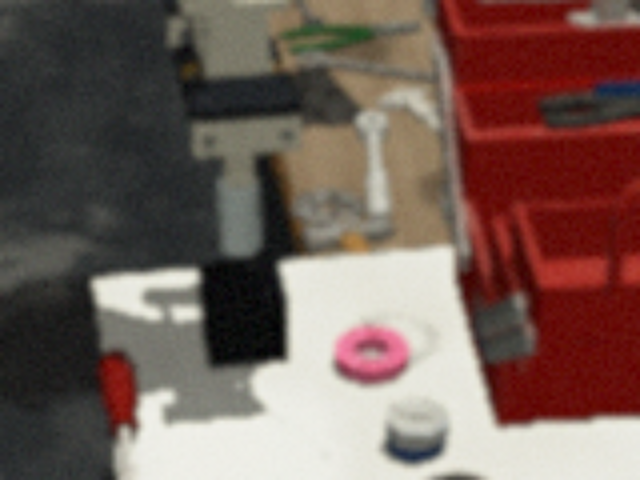

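The driver hangs vertical, clear of the holder, so it can go to the yellow tray.

```bash
python3 - <<'E'
from h import *
x,y=442.4,37
bot.line_to([x,y,160],180); bot.line_to([x,y,85],100); bot.pause(.2)
f0=bot.read_state()["contact_force"][2]
for z in np.arange(77,70.9,-.75):
    bot.line_to([x,y,z],20); bot.pause(.1); f=bot.read_state()["contact_force"][2]
    if f-f0>2: break
st("down"); bot.move_gripper(26); bot.pause(.3); bot.move_gripper(50); bot.pause(.2)
bot.line_to([x,y,200],100); bot.line_to([530,y,210],150); bot.pause(.3); st("up")
import pickle; w=cam("wrist"); pickle.dump(w,open("w4.pkl","wb")); cv2.imwrite("pics/e.png",w[0][:,:,::-1])
cv2.imwrite("pics/e2.png",cv2.resize(cam("side")[0][90:350,160:400],(600,650))[:590,:,::-1])
print(proj(w[1],[442.4,37,116]),proj(w[1],[442.4,37,66]))
E
```

```text
down t 52.2 w 19.5 ff 45.0 F [-2.7 -0.5  9.4] tcp [442.8  37.1  71.8]
up t 56.2 w 49.7 ff 0.0 F [-0.8 -0.1  0.1] tcp [529.6  37.1 210.3]
[278.80082932 101.5622957 ] [278.514333   103.79640733]
```

View pics/e.png

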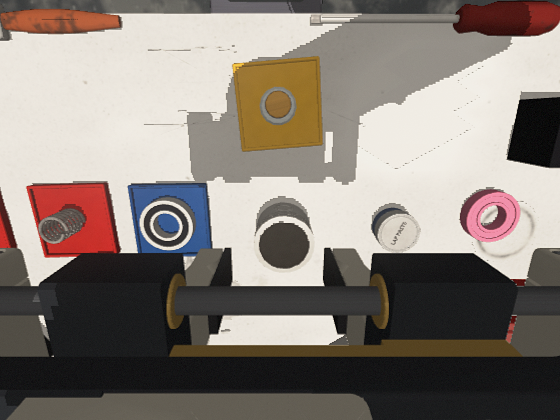

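View pics/e2.png

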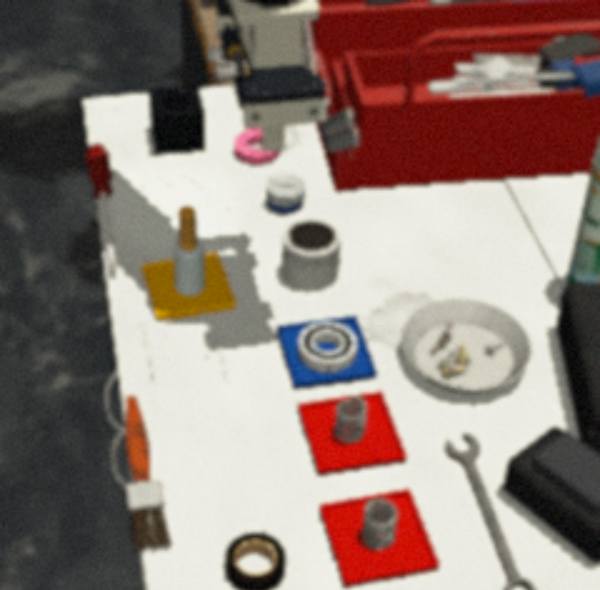

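The driver stands upright and central in the yellow tray at (278,105). The springs and bearing are in place, and the tape hasn't moved.

```bash
python3 -c "
from plant import bot
print(bot.close_job())"
```

```text
the job is handed in; nothing more can be done
None
```

The job is handed in: a spring stands in each red tray, the bearing lies flat in the blue tray, and the driver, placed last, stands upright in the yellow tray; the tape was left alone, and robot time was about 56 s of the 120 s limit.

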